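# Shut the therapy tray's retaining bar and hold the tray up to the magnifier lamp

### The arm

A 7-joint arm with a two-finger parallel gripper is mounted at the origin on the work surface. World frame = base frame: x ahead of the robot, y to its left, z up, the work surface at z = 0. Lengths are in mm, angles in degrees, forces in N, time in s.
With the tool pointing down it reaches from about 425 to 875 mm from the base axis. Payload 4.7 kg.
Tool frame: the origin (TCP) lies at the very end of the fingers, on their centre line; the grasp point (between the pads) lies 19 mm behind it; z points along the fingers, y is the line along which they close (so a half turn about z gives the same grasp; the last joint's range is limited). The gripper opens to 87 mm and grips with 3 to 60 N. Pads are 19 mm wide; open, the fingers measure 117 mm over their backs; the gripper's body (75 mm by 190 mm) begins 51 mm behind the grasp point.
Start: joints at [67.386, 18.392, -4.016, 83.108, 1.295, 78.541, -3.26], TCP at [258.363, -596.468, 222.587] pointing down, gripper open.
Joint ranges: [-163.93, 163.93], [-17.29, 119.83], [-79.2, 71.16], [3.27, 140.29], [-89.18, 269.18], [5.43, 117.66], [-154.24, 154.24]. Speed limits (degrees/s): [147.25, 147.25, 180, 180, 180, 180, 180].

### API

Orientations are given as a 3x3 rotation matrix whose columns are the frame's x, y, z axes.
In Python, from bench import observe, get_image, job_done gives the robot as it stands. The module is installed in compiled form; this text tells all that it offers.
- The arm moves only by the shell command python3 -m creep [FORCE], which reads ROWS from standard input. ROWS is a JSON list of rows, 1 to 12 of them, each of 7 numbers: the opening from 0.0 (shut) to 1.0 (fully open), then dx, dy, dz in shares of the most that a row can go, 1 being 50 mm, then a rotation vector rx, ry, rz in fractions of the full range, 1 being 45 degrees; each row shifts and turns the commanded pose from where the row before left it, along the tool's axes as they then stand; what a row does not reach is not made up. A row lasts 1/10 s, in which the tool goes at most 50 mm and 8.59 degrees, less where a joint would pass 70% of its speed; a pose out of reach is approached as far as the arm can. The fingers move at their own pace and stop on an object; FORCE is the grip in N (left out, the last holds). Time passes only in rows, so rows that do not move let the fingers close. It prints the time, the measured TCP pose, the force, the opening and the grip force at its end. No shift or turn number may pass 1 either way. Input that does not fit is refused with a message, and nothing moves.
- observe(): the state, without advancing time (a new reading comes with each control period).
- get_image(name): name is "scene" or "top" or "wrist"; returns a dict with "pixels" (480x640x3 uint8, red, green, blue), "range_z" (480x640 float32, mm along the optical axis (not along the pixel's ray), 0 where there is no reading), "mtx" (3x3 intrinsics, pixels), "rvec" (rotation vector, rad) and "tvec" (3), from world to camera coordinates, as OpenCV has them. Camera axes: x right, y down, z forward; pixel columns grow to the right and rows downward; lengths in mm; the calibration is good to about 2 mm. A picture is of the moment at which its call begins.
- job_done(): hands the job in; it is judged then, once.
The state is a dict: "clock": time; "joints": joint angles; "qvel": joint speeds; "tau": joint torques, N m; "tcp_pos": TCP position; "orientation": TCP orientation; "wrist_force": force on the tool from outside, world axes, zero at the start; "moment": the same for the moment, N m; "finger_gap": opening from 0.0 (shut) to 1.0 (fully open); "grasp_force": force on a finger pad.
Only numpy, scipy, OpenCV 4.12 (cv2) and the standard library are available. Lean on these libraries where they do the work, as an engineer would, in place of code of your own. Each camera call takes 0.05 s, during which the arm holds its last target. There are 200 camera calls.

### The job

With the foot-therapy tray standing on the worktop, swing its hinged retaining bar over the two probes until it lies fully down in its catch. Then lift the tray by its handle and carry it, never letting the loose steel ball roll out of its pocket, to the bench magnifier, so that the ball is on the lens axis about 200 mm in front of the glass. Finish while holding the tray there in the air, level and still, bar shut and probes in place, other things on the worktop left alone.

Things in the scene. Friction and masses are not known exactly. Their poses are not given: they have to be found in the camera images.
- tray: Loose perforated steel tray, 230 mm (its x) by 150 mm (its y), walls 25 mm high, floor top 2.5 mm up; 0.36 to 0.53 kg empty plus 0.24 kg of contents. Origin: centre of underside, z up. A fixed arched handle crosses its middle along y; retaining bar and two probes lie in its -x half, the ball pocket in its +x half. Its +x end points to world +y (the lamp's side), give or take 0.4 rad.
- handle (a point): Centre of the handle's dark grey silicone grip sleeve: 20 mm thick along the tray's x, 90 mm long along its y, 14 mm high; at the tray's x = y = 0, 75 mm above its underside, near the loaded tray's centre of mass. Steel legs 14 mm wide at y = +-64 mm. Beside the sleeve the space is free down to 36 mm above the underside. Gripped across the 20 mm with 30 to 50 N it carries the tray rigidly.
- bar (a joint): Angle of the retaining bar: 0 = lying level in its catch, grows as it is lifted; starts at 1.75 to 2.0 rad (past upright, leaning out over the tray's -x end); stop at 2.1. Its stiff hinge (0.035 N m, more than the bar's weight) leaves it wherever it is let go, so it must be pushed over and then all the way down.
- bar_hinge (a point): Middle of the bar's hinge pin, along the tray's y, at the tray's x = -102, y = 0, 26 mm above its underside. The bar is a steel strip 14 mm wide, 5 mm thick, 77 mm long from the pin, with a lip 4 mm above its top at the free end. Shut, it points to the tray's +x, top 28.5 mm above the underside, end 25 mm from the handle's middle, between the catch's two cheeks (25.5 mm high, at x = -33).
- bar_tip (a point): Free end of the retaining bar, on its centre line, 74 mm from the hinge pin; moves with the bar.
- pocket (a point): Where the ball's centre rests when central in its pocket: the tray's x = +62, y = 0, 18.5 mm above the underside. The pocket is a flat floor inside a round bead, 27 mm inside and 35 mm outside diameter, only 4 mm high: the ball rolls out when the tray is slowly tipped past about 33 degrees, and already at 15 to 20 degrees if it is tipped briskly or jerked.
- ball_center (a point): Centre of the loose plain steel massage ball, 32 mm in diameter, 0.135 kg, lying in the pocket with about 4 mm of play all round.
- lamp: Cream bench magnifier lamp, fixed. Origin: centre of the underside of its round foot (150 mm across, 22 mm high). A curved arm carries the round lens head (140 mm across, 28 mm thick, top edge 370 mm up). Lens centre: 100 mm from the foot's centre towards the lamp's -x, 300 mm up; it faces the lamp's -x, 30 degrees downwards. The lamp's -x points to world -y, give or take 0.25 rad.
- focus (a point): The inspection point, in the air: on the lens axis, 200 mm in front of the centre of the glass, which puts it 200 mm above the worktop and 273 mm from the foot's centre towards the lamp's -x.
- wipes_tub: Bystander: white round tub, 90 mm across, 130 mm high, blue lid. Origin at the underside.
- glove_box: Bystander: small blue glove box 90 x 160 x 60 mm. Origin at the underside.
- gallipot: Bystander: small steel cup, 64 mm across, 36 mm high. Origin at the underside.
- tray_stack: Bystander: two flat instrument trays stacked, 240 x 160 x 47 mm. Origin at the underside.
- probe0: Steel probe, 124 mm long, 8 mm thick, lying loose along the tray's y in the rack notch at the tray's x = -76 mm, top 22 mm above the tray's underside. Origin: middle of its underside.
- probe1: The same kind of probe in the notch at the tray's x = -48 mm, nearer the handle. Origin: middle of its underside.

How it is judged (in metres and radians):
On the way, in this order (a step that is already met when the one before it is completed fails the run):
1. the retaining bar lies fully down in its catch while the tray still stands on the worktop (value of joint bar below 0.06 rad and height (world z) of tray below 0.01 m), for 0.2 s.
2. the tray is lifted clear of the worktop in the gripper, bar shut, ball in its pocket (height (world z) of tray above 0.04 m and contact force between the fingers and tray above 2 N and value of joint bar below 0.08 rad and distance between ball_center and pocket below 0.012 m), for 0.2 s.
At the end, for the whole second after the job is handed in: Gripper holding the tray, still (under 30 mm/s), level within 0.1 rad, pocket within 50 mm of the point 200 mm in front of the lens; ball within 12 mm of the pocket point, bar under 0.08 rad, both probes in the tray, nothing else carrying it (distance between pocket and focus below 0.05 m and angle between tray's own z axis and vertical below 0.1 rad and distance between ball_center and pocket below 0.012 m and value of joint bar below 0.08 rad and distance between probe0 and tray below 0.1 m and distance between probe1 and tray below 0.075 m and linear speed of tray below 0.03 m/s and contact force between the fingers and tray above 2 N and contact force between tray and lamp below 0.1 N and contact force between tray and wipes_tub below 0.1 N and contact force between tray and glove_box below 0.1 N and contact force between tray and gallipot below 0.1 N and contact force between tray and tray_stack below 0.1 N); the arm keeps its last pose, push and grip.
It fails at once if the ball has left its pocket (distance between ball_center and pocket above 0.016 m).
It fails at once if another thing on the worktop was moved by more than 25 mm (distance of any of wipes_tub, glove_box, gallipot, tray_stack from where it was at the start of the episode above 0.025 m).
It also fails if it takes over 54 s, if anything falls off the work surface, if the arm or the gripper's body presses on something with over 40 N, if the wrist force passes 120 N, or if a joint passes its speed limit or range.

## Working session

There is one attempt and no reset: what is moved stays moved. The work goes in short steps, Python scripts to look and compute and a shell command to move; the robot and the scene stay as the last step left them, time stands still between calls to the robot, and variables do not carry over. Pictures are saved under pics/ and viewed, at most 10 in all, crops included, and the job is handed in when it is done.

```bash
mkdir -p pics
cat > h.py <<'E'
import numpy as np, cv2
from bench import observe, get_image
def grab(n):
    d=get_image(n); d['R']=cv2.Rodrigues(np.array(d['rvec'],float))[0]; d['t']=np.array(d['tvec'],float).ravel(); d['K']=np.array(d['mtx'],float); return d
def cloud(d):
    z=d['range_z'].astype(float); v,u=np.mgrid[0:480,0:640]; K=d['K']
    c=np.stack([(u-K[0,2])/K[0,0]*z,(v-K[1,2])/K[1,1]*z,z],-1)
    p=(c-d['t'])@d['R']; p[z==0]=np.nan; return p
def proj(d,P):
    c=np.atleast_2d(P)@d['R'].T+d['t']; q=c@d['K'].T; return q[:,:2]/q[:,2:]
def save(d,n): cv2.imwrite('pics/'+n+'.png',cv2.cvtColor(d['pixels'],cv2.COLOR_RGB2BGR))
E
python3 - <<'E'
from h import *
import pickle
for n in('scene','top'):
    d=grab(n); save(d,n+'0'); pickle.dump(d,open(n+'0.pkl','wb')); print(n,-d['R'].T@d['t'],d['R'][2])
o=observe();print(o['clock'],o['tcp_pos'],np.round(o['orientation'],3).tolist())
E
```

```text
scene [1568.78146591   89.71788785 1547.33046261] [-0.55769611 -0.06546301 -0.82745975]
top [ 4.54266222e+02 -3.46548088e-02  1.31512584e+03] [ 0.14888385 -0.02769101 -0.9884669 ]
0.1 [ 258.11880211 -595.97912837  221.54619296] [[0.918, 0.398, -0.001], [0.398, -0.918, 0.002], [-0.0, -0.002, -1.0]]
```

View pics/scene0.png

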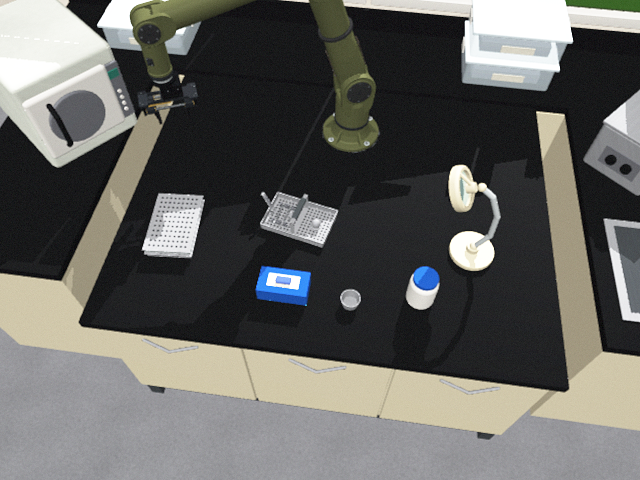

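View pics/top0.png

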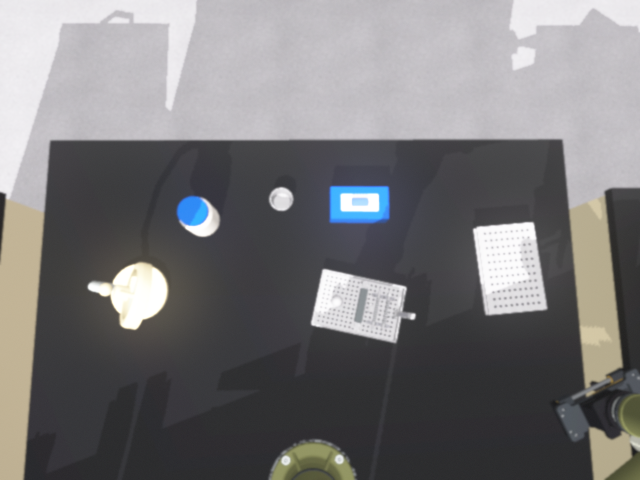

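Scene: the tray is at about (300,218), with the bar tip at (265,195), the ball at (317,222) and the lamp foot at (472,250). Top: the grey sleeve is at (361,305), the ball at (337,302), the bar tip at (412,315) and the lamp foot at (139,291).

Run:
```python
from h import *
import pickle
S={n:pickle.load(open(n+'0.pkl','rb')) for n in('scene','top')}
for n,d in S.items():
    p=cloud(d); z=p[...,2]; box={'scene':(175,260,245,345),'top':(255,355,300,425)}[n]
    m=np.zeros(z.shape,bool); m[box[0]:box[1],box[2]:box[3]]=1
    px=d['pixels'].astype(int)
    print(n,'table z',np.nanmedian(z[100:350,250:400]))
    b=m&(px.min(2)>90)
    print('tray px',b.sum()); c,_=cv2.findContours(b.astype(np.uint8),0,1); 
    r=cv2.minAreaRect(cv2.convexHull(np.vstack([k for k in c if len(k)>25]))); print('rect',r)
    t=m&(z>15); h=m&(z>60)
    q=p[m&(z>65)&(z<95)]; print('handle z65-95',len(q),q.mean(0),'max z',q[:,2].max())
    qq=q[:,:2]-q[:,:2].mean(0); w,V=np.linalg.eigh(qq.T@qq/len(q)); print(' dir',V[:,1],np.sqrt(w))
    q=p[m&(z>15)&(z<35)]; 
    r=cv2.minAreaRect(q[:,:2].astype(np.float32)); print(' tray wall rect',r)
    # lamp
    L=p.reshape(-1,3); L=L[np.isfinite(L[:,0])]; L=L[(L[:,1]>200)&(L[:,1]<800)&(L[:,0]>200)&(L[:,0]<800)]
    f=L[(L[:,2]>17)&(L[:,2]<26)]; f=f[(f[:,1]>350)]
    print(' foot',len(f),cv2.minEnclosingCircle(f[:,:2].astype(np.float32)))
    hd=L[(L[:,2]>215)]; print(' head n',len(hd),hd.mean(0) if len(hd) else 0,hd.min(0),hd.max(0))
```

```text
scene table z 1.2780357480163766
tray px 2690
rect ((295.25433349609375, 214.65316772460938), (78.4743423461914, 45.901371002197266), 17.818889617919922)
handle z65-95 219 [ 469.79216694 -147.46861604   79.83703258] max z 94.66641271490171
 dir [0.32328634 0.94630119] [34.23497852 43.6849708 ]
 tray wall rect ((458.622314453125, -145.42523193359375), (269.31243896484375, 175.11988830566406), 75.3937759399414)
 foot 789 ((433.2748107910156, 507.7932434082031), 167.7030029296875)
 head n 1299 [510.19057062 385.84090252 313.9137118 ] [428.289939   322.30451943 216.26511103] [565.5282637  504.6142745  369.18520731]
top table z -0.5258143910611058
tray px 5339
rect ((365.1048583984375, 306.8438720703125), (102.25019836425781, 59.57610321044922), 12.094757080078125)
handle z65-95 404 [ 463.4071691  -144.1316976    79.96198504] max z 94.88870479190379
 dir [0.20838944 0.97804593] [33.17298464 40.56913059]
 tray wall rect ((467.02685546875, -130.8219757080078), (233.79095458984375, 153.49896240234375), 77.33692932128906)
 foot 831 ((511.1833801269531, 466.44171142578125), 74.88882446289062)
 head n 1892 [492.26443667 371.41054549 329.20281052] [422.16663747 323.33008493 225.91430299] [560.65217972 492.3433642  367.5192616 ]
```

Run:
```python
from h import *
d=cv2.imread('pics/scene0.png'); e=cv2.imread('pics/top0.png')
a=cv2.resize(d[180:260,240:350],None,fx=4.5,fy=4.5,interpolation=2)[:360,:]
b=cv2.resize(e[255:355,300:425],None,fx=3.6,fy=3.6,interpolation=2)[:360,:]
w=max(a.shape[1],b.shape[1]); f=lambda i:cv2.resize(i,(400,360))
c=cv2.resize(d[150:280,430:520],None,fx=2,fy=2)[:240]; g=cv2.resize(e[240:350,70:190],None,fx=2,fy=2)[:220]
bot=np.zeros((240,800,3),np.uint8); bot[:c.shape[0],:c.shape[1]]=c; bot[:g.shape[0],400:400+g.shape[1]]=g
cv2.imwrite('pics/crop1.png',np.vstack([np.hstack([f(a),f(b)]),bot]))
```

```text
(no output)
```

View pics/crop1.png

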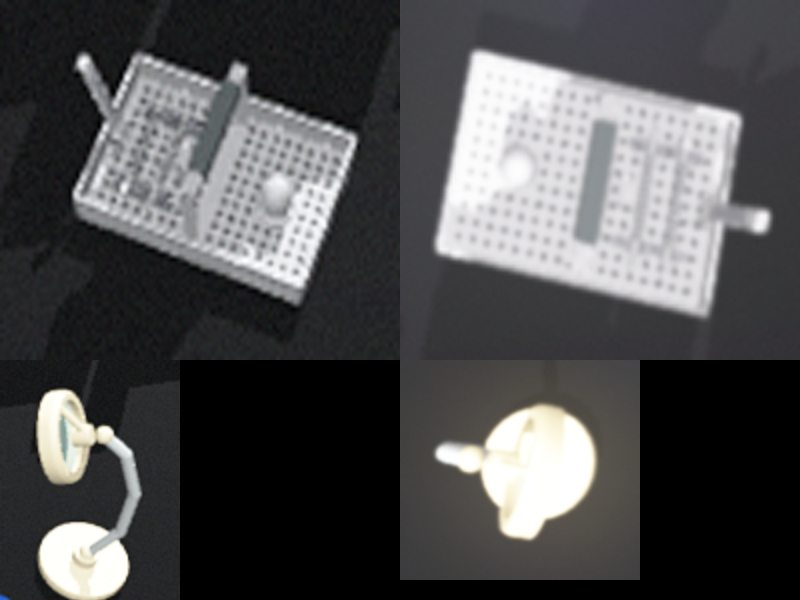

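Run:
```python
from h import *
import pickle
S={n:pickle.load(open(n+'0.pkl','rb')) for n in('scene','top')}
def ray(d,uv):
    r=d['R'].T@np.linalg.inv(d['K'])@np.r_[uv,1]; return -d['R'].T@d['t'],r/np.linalg.norm(r)
def two(a,b):
    A=np.zeros((3,3));B=np.zeros(3);L=[ray(S['scene'],a),ray(S['top'],b)]
    for c,r in L: M=np.eye(3)-np.outer(r,r);A+=M;B+=M@c
    X=np.linalg.solve(A,B); return X,[round(float(np.linalg.norm((np.eye(3)-np.outer(r,r))@(X-c))),1) for c,r in L]
sl={}
for n,d in S.items():
    px=d['pixels'].astype(int); p=cloud(d); box={'scene':(190,225,284,306),'top':(283,328,350,372)}[n]
    m=np.zeros(p.shape[:2],bool); m[box[0]:box[1],box[2]:box[3]]=1
    m&=(px.max(2)<150)&(px.min(2)>50)&(p[...,2]>60)&(p[...,2]<95)
    v,u=np.nonzero(m); sl[n]=(u.mean(),v.mean()); q=p[m]; c=cv2.minAreaRect(q[:,:2].astype(np.float32)); print(n,m.sum(),sl[n],np.median(q,0),c)
print('sleeve',two(sl['scene'],sl['top']))
# crops: scene 110x80 ->400x360 (3.636,4.5); top 125x100 -> 3.2,3.6
print('ball',two((240+278/3.636,180+193/4.5),(300+516/1-400+0,0)) if 0 else two((240+278/3.636,180+193/4.5),(300+116/3.2,255+170/3.6)))
print('tip',two((240+85/3.636,180+64/4.5),(300+364/3.2,255+220/3.6)))
# lamp head
L=np.vstack([cloud(d).reshape(-1,3) for d in S.values()]); L=L[np.isfinite(L[:,0])]
h=L[(L[:,2]>225)&(L[:,1]>310)&(L[:,1]<400)&(L[:,0]>400)&(L[:,0]<600)]
print('head',len(h),h.mean(0),h.min(0),h.max(0)); w,V=np.linalg.eigh(np.cov(h.T)); print(V[:,0],np.sqrt(w))
```

```text
scene 144 (np.float64(298.24305555555554), np.float64(208.11805555555554)) [ 471.32115345 -129.74797764   81.62801268] ((468.6318359375, -128.9070587158203), (23.031118392944336, 139.4760284423828), 78.25482940673828)
top 68 (np.float64(360.47058823529414), np.float64(300.5735294117647)) [ 483.75705291 -131.19351927   80.88447963] ((467.90850830078125, -128.04937744140625), (11.391651153564453, 78.39295196533203), 77.38243103027344)
sleeve (array([ 478.17816794, -128.33670348,   91.16489261]), [0.1, 0.1])
ball (array([475.77804803, -68.0528835 ,  14.85485146]), [1.8, 1.8])
tip (array([ 436.88807052, -260.56248559,   92.67245871]), [4.4, 4.4])
head 2390 [498.84823695 359.1766968  331.24460761] [422.16663747 322.30451943 251.67992661] [565.5282637  399.99943395 369.18520731]
[0.2008735  0.79222226 0.57622368] [11.49448351 32.97773115 38.47448315]
```

The rows are not in the units I measure in: shifts go in shares of 50 mm and turns go in shares of 45 degrees. I convert before sending: 35 mm is 0.7, 34 mm is 0.68.

```bash
echo '[[0, 0.68, -0.5, 0, 0, 0, 0], [0, 0.68, -0.5, 0, 0, 0, 0], [0, 0.68, -0.5, 0, 0, 0, 0], [0, 0.68, -0.5, 0, 0, 0, 0], [0, 0.68, -0.5, 0, 0, 0, 0], [0, 0.68, -0.5, 0, 0, 0, 0], [0, 0.68, -0.5, 0, 0, 0, 0], [0, 0.7, -0.5, 0, 0, 0, 0]]' | python3 -m creep 30; echo '[[0, 0, 0, 0, 0, 0, 0.1587], [0, 0, 0, 0, 0, 0, 0.1587], [0, 0, 0, 0, 0, 0, 0.1587], [0, 0, 0, 0, 0, 0, 0.1587], [0, 0, 0, 0, 0, 0, 0.1587], [0, 0, 0, 0, 0, 0, 0]]' | python3 -m creep
cat >> h.py <<'E'
O=np.array([467.5,-129.5]);A=np.deg2rad(77.7);EX=np.array([np.cos(A),np.sin(A)]);EY=np.array([-EX[1],EX[0]])
def st():
    o=observe();p=np.array(o['tcp_pos']);R=np.array(o['orientation'])
    print('t',round(o['clock'],2),'tcp',p.round(1),'yang',round(np.degrees(np.arctan2(R[1,1],R[0,1])),1),'Rz',R[:,2].round(3),'tray xy',((p[:2]-O)@EX).round(1),((p[:2]-O)@EY).round(1),'j',np.round(o['joints'],0),'F',np.round(o['wrist_force'],1),'gap',round(o['finger_gap'],3),'g',o['grasp_force'])
    return o
E
python3 - <<'E'
from h import *
st(); d=grab('wrist'); save(d,'w1'); import pickle; pickle.dump(d,open('w1.pkl','wb')); print(-d['R'].T@d['t'])
E
```

```text
clock: 0.9
tcp_pos: [429.6, -302.8, 222.3]
orientation: [[0.918, 0.397, -0.001], [0.397, -0.918, -0.0], [-0.001, -0.0, -1.0]]
wrist_force: [0.9, -0.0, -0.2]
finger_gap: 0.354
grasp_force: 0.0
clock: 1.5
tcp_pos: [429.1, -304.3, 222.1]
orientation: [[0.977, -0.213, -0.001], [-0.213, -0.977, 0.0], [-0.001, -0.0, -1.0]]
wrist_force: [0.5, -0.5, 0.2]
finger_gap: 0.002
grasp_force: 0.0
t 1.5 tcp [ 429.1 -304.3  222.1] yang -102.3 Rz [-0.001  0.    -1.   ] tray xy -178.9 0.3 j [ 48.   4. -16. 100.   1.  76. -71.] F [ 0.5 -0.5  0.2] gap 0.002 g 0.0
[ 495.3295811  -318.34625352  382.87241326]
```

View pics/w1.png

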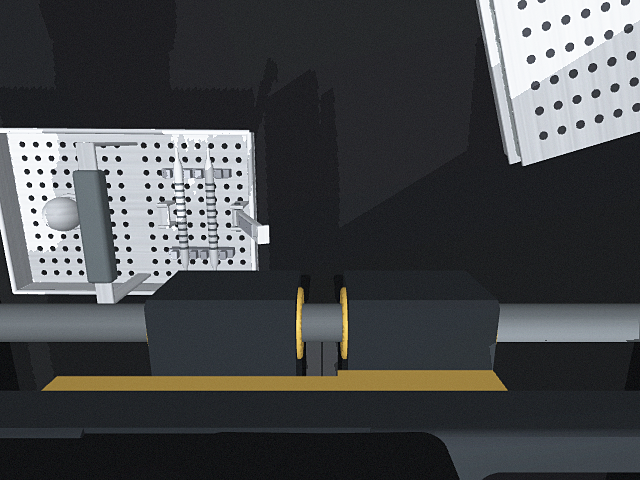

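The wrist view shows the sleeve at (95,226), the ball at (61,214), the bar from (240,212) to its tip at (264,234), and the probes at columns 180 and 210. I'll refine the tray pose from this view.

Run:
```python
from h import *
import pickle
d=pickle.load(open('w1.pkl','rb')); p=cloud(d); px=d['pixels'].astype(int)
def bx(u0,u1,v0,v1):
    m=np.zeros((480,640),bool); m[v0:v1,u0:u1]=1; return m
m=bx(65,120,165,290)&(px.max(2)<140)&(p[...,2]>78)&(p[...,2]<90)
q=p[m]; r=cv2.minAreaRect(q[:,:2].astype(np.float32)); print('sleeve',m.sum(),r,q[:,2].mean())
T=lambda q:np.c_[(q[:,:2]-O)@EX,(q[:,:2]-O)@EY,q[:,2]]
print(T(np.array([[*r[0],q[:,2].mean()]])))
m=bx(0,262,120,300)&(p[...,2]>21)&(p[...,2]<29); t=T(p[m]); print('walls',t.min(0),t.max(0),np.percentile(t,[1,99],0))
r=cv2.minAreaRect(p[m][:,:2].astype(np.float32)); print(r)
m=bx(230,275,200,250)&(p[...,2]>60); t=T(p[m]); print('tip',t.min(0),t.max(0),t.mean(0))
m=bx(40,82,190,235)&(p[...,2]>15)&(p[...,2]<45); t=T(p[m]); print('ball',t.max(0),t.min(0))
```

```text
sleeve 2837 ((468.4862060546875, -130.3160858154297), (20.444849014282227, 89.2060546875), 77.0636978149414) 80.35590610653779
[[-0.58726118 -1.13741934 80.35590611]]
walls [-117.30115548  -77.65032119   21.0001004 ] [117.09037785  75.7897207   28.99763188] [[-116.70110204  -77.56061356   21.06796575]
 [ 115.50231032   74.80275836   28.62326079]]
((468.05377197265625, -129.60447692871094), (233.57130432128906, 153.6746826171875), 77.27029418945312)
tip [-139.11914361   -6.93326938   60.21793953] [-114.64938285    7.38085399   96.80552349] [-128.72725741   -0.84969474   85.56121265]
ball [75.23871684 14.20403351 33.90509998] [ 45.91110862 -17.03578927  15.04714246]
```

Converted, 36 mm is 0.72, -10 mm is -0.2.

```bash
sed -i 's/^O=np.array.*A=np.deg2rad(77.7)/O=np.array([468.2,-130.0]);A=np.deg2rad(77.3)/' h.py
echo '[[0, 0, 0, 0.72, 0, 0, 0], [0, 0, 0, 0.72, 0, 0, 0], [0, 0, 0, 0.72, 0, 0, 0], [0, 0, 0, 0.72, 0, 0, 0], [0, 0, -0.2, 0, 0, 0, 0], [0, 0, -0.2, 0, 0, 0, 0], [0, 0, -0.16, 0, 0, 0, 0]]' | python3 -m creep |tail -6; echo '[[0, 0, -0.14, 0, 0, 0, 0], [0, 0, -0.14, 0, 0, 0, 0], [0, 0, -0.14, 0, 0, 0, 0], [0, 0, -0.14, 0, 0, 0, 0], [0, 0, -0.14, 0, 0, 0, 0], [0, 0, -0.14, 0, 0, 0, 0], [0, 0, -0.14, 0, 0, 0, 0], [0, 0, -0.14, 0, 0, 0, 0], [0, 0, -0.14, 0, 0, 0, 0], [0, 0, -0.14, 0, 0, 0, 0], [0, 0, 0, 0, 0, 0, 0]]' | python3 -m creep|tail -6
python3 - <<'E'
from h import *
st(); d=grab('wrist'); save(d,'w2')
E
```

```text
clock: 2.25
tcp_pos: [437.2, -276.3, 80.7]
orientation: [[0.978, -0.211, 0.003], [-0.211, -0.978, -0.002], [0.003, 0.001, -1.0]]
wrist_force: [-0.5, 0.4, 0.9]
finger_gap: 0.003
grasp_force: 0.0
clock: 3.35
tcp_pos: [450.5, -207.3, 78.5]
orientation: [[0.978, -0.211, -0.0], [-0.211, -0.978, 0.001], [-0.0, -0.0, -1.0]]
wrist_force: [0.4, -0.1, -0.5]
finger_gap: 0.007
grasp_force: 0.0
t 3.35 tcp [ 450.5 -207.3   78.5] yang -102.2 Rz [-0.     0.001 -1.   ] tray xy -79.3 0.2 j [ 41.   8. -20. 114.   3.  59. -83.] F [ 0.4 -0.1 -0.5] gap 0.007 g 0.0
```

View pics/w2.png

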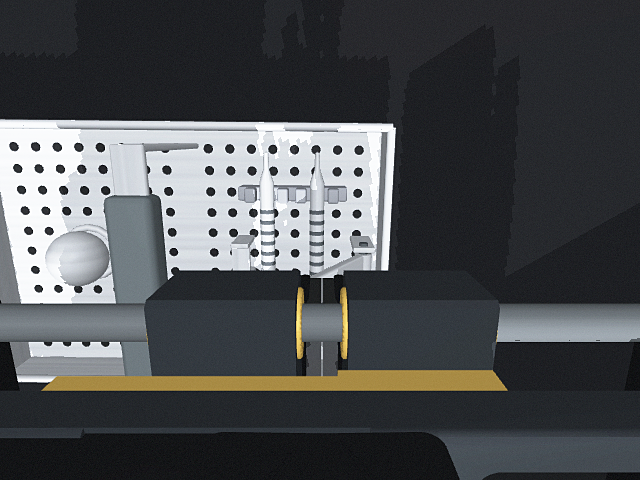

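The bar runs from its hinge at (362,245) up to the fingers at (310,280), past upright. The ball is in its pocket at (78,258). Now I'll push the bar down.

Converted, 5 mm is 0.1, 4 mm is 0.08.

```bash
echo '[[0, 0, -0.06, 0.1, 0, 0, 0], [0, 0, -0.06, 0.1, 0, 0, 0], [0, 0, -0.06, 0.1, 0, 0, 0], [0, 0, -0.06, 0.1, 0, 0, 0], [0, 0, -0.06, 0.1, 0, 0, 0], [0, 0, -0.04, 0.1, 0, 0, 0], [0, 0, 0, 0.1, 0, 0, 0], [0, 0, 0, 0.1, 0, 0, 0], [0, 0, 0, 0.08, 0, 0, 0], [0, 0, 0, 0.04, 0, 0, 0], [0, 0, 0, 0, 0, 0, 0]]' | python3 -m creep; python3 -c "from h import *;st()"
```

```text
clock: 4.5
tcp_pos: [453.5, -192.1, 32.2]
orientation: [[0.977, -0.213, -0.001], [-0.213, -0.977, 0.0], [-0.001, -0.0, -1.0]]
wrist_force: [0.1, 0.6, -0.2]
finger_gap: 0.003
grasp_force: 0.0
t 4.5 tcp [ 453.5 -192.1   32.2] yang -102.3 Rz [-0.001  0.    -1.   ] tray xy -63.8 0.7 j [ 39.  11. -21. 116.   5.  53. -87.] F [ 0.1  0.6 -0.2] gap 0.003 g 0.0
```

Converted, 1 mm is 0.02.

```bash
echo '[[0, 0, 0, 0.02, 0, 0, 0], [0, 0, 0, 0.02, 0, 0, 0], [0, 0, 0, 0.02, 0, 0, 0], [0, 0, 0, 0.02, 0, 0, 0], [0, 0, 0, 0, 0, 0, 0]]' | python3 -m creep|grep -E 'pos|force'; echo '[[0, 0, 0, 0.014, 0, 0, 0], [0, 0, 0, 0, 0, 0, 0]]' | python3 -m creep|grep -E 'pos|force'; echo '[[0, 0, 0, 0.014, 0, 0, 0], [0, 0, 0, 0, 0, 0, 0]]' | python3 -m creep|grep -E 'pos|force'
```

```text
tcp_pos: [454.0, -192.1, 28.9]
wrist_force: [-0.9, 0.4, 3.0]
grasp_force: 1.7
tcp_pos: [454.0, -192.1, 28.8]
wrist_force: [-2.1, 1.8, 8.3]
grasp_force: 4.3
tcp_pos: [454.0, -192.1, 28.6]
wrist_force: [-3.8, 1.6, 13.2]
grasp_force: 6.6
```

Converted, -37 mm is -0.74, -30 mm is -0.6.

```bash
echo '[[0, 0, 0, 0, 0, 0, 0], [0, 0, 0, 0, 0, 0, 0], [0, 0, 0, -0.1, 0, 0, 0], [0, 0, 0, -0.4, 0, 0, 0], [0, 0, 0, -0.6, 0, 0, 0], [0, 0, 0, -0.74, 0, 0, 0], [0.6, 0, -0.32, 0, 0, 0, 0], [0.6, 0, -0.32, 0, 0, 0, 0], [0.6, 0, -0.32, 0, 0, 0, 0], [0.6, 0, -0.32, 0, 0, 0, 0], [0.6, 0, 0, 0, 0, 0, 0], [0.6, 0, 0, 0, 0, 0, 0]]' | python3 -m creep
python3 - <<'E'
from h import *
o=st(); d=grab('wrist'); save(d,'w3'); p=cloud(d); px=d['pixels'].astype(int)
T=np.dstack([(p[...,:2]-O)@EX,(p[...,:2]-O)@EY,p[...,2]])
s=(px.max(2)<140)&(T[...,2]>78)&(T[...,2]<90)&(abs(T[...,0])<25)&(abs(T[...,1])<60); print('sleeve',s.sum(),T[s].mean(0),cv2.minAreaRect(p[s][:,:2].astype(np.float32)) if s.sum() else 0)
g=grab('top'); p=cloud(g); T=np.dstack([(p[...,:2]-O)@EX,(p[...,:2]-O)@EY,p[...,2]])
b=(abs(T[...,1])<5)&(T[...,0]>-140)&(T[...,0]<-20); 
print('bar top',T[b].round(0)[:40].tolist())
E
```

```text
clock: 6.6
tcp_pos: [467.3, -130.0, 119.0]
orientation: [[0.977, -0.212, -0.0], [-0.212, -0.977, -0.001], [0.0, 0.001, -1.0]]
wrist_force: [-0.1, 0.4, 0.1]
finger_gap: 0.467
grasp_force: 0.0
t 6.6 tcp [ 467.3 -130.   119. ] yang -102.2 Rz [-0.    -0.001 -1.   ] tray xy -0.2 0.9 j [ 36.   4. -25. 113.   2.  64. -91.] F [-0.1  0.4  0.1] gap 0.467 g 0.0
sleeve 783 [ 0.96982942 -8.61922676 79.62589184] ((468.605224609375, -129.87525939941406), (19.538373947143555, 89.37576293945312), 77.12422180175781)
bar top [[-21.0, -5.0, 529.0], [-21.0, -3.0, 531.0], [-23.0, -4.0, 529.0], [-26.0, -4.0, 521.0], [-26.0, -4.0, 530.0], [-28.0, -4.0, 532.0], [-29.0, -5.0, 534.0], [-20.0, -1.0, 530.0], [-22.0, -2.0, 527.0], [-24.0, -2.0, 527.0], [-26.0, -3.0, 524.0], [-26.0, -2.0, 531.0], [-28.0, -3.0, 533.0], [-29.0, -3.0, 534.0], [-31.0, -3.0, 533.0], [-33.0, -4.0, 532.0], [-34.0, -4.0, 534.0], [-36.0, -5.0, 532.0], [-37.0, -5.0, 533.0], [-21.0, 0.0, 528.0], [-22.0, 0.0, 528.0], [-24.0, -0.0, 528.0], [-26.0, -1.0, 525.0], [-26.0, -1.0, 534.0], [-28.0, -1.0, 534.0], [-29.0, -1.0, 534.0], [-31.0, -2.0, 535.0], [-32.0, -2.0, 538.0], [-34.0, -2.0, 534.0], [-36.0, -3.0, 532.0], [-38.0, -3.0, 534.0], [-39.0, -4.0, 533.0], [-41.0, -4.0, 535.0], [-44.0, -5.0, 525.0], [-21.0, 2.0, 528.0], [-23.0, 2.0, 528.0], [-25.0, 1.0, 526.0], [-27.0, 1.0, 525.0], [-26.0, 1.0, 534.0], [-28.0, 1.0, 536.0]]
```

View pics/w3.png

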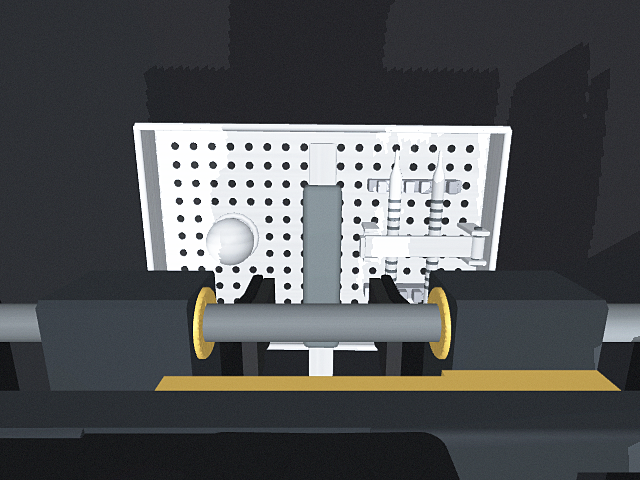

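The bar lies shut at (370–490,245), over both probes and between the cheeks. The sleeve at (322,265) sits midway between the fingers, and the ball is in its pocket at (230,240). Next I'll descend and grip.

Converted, 18 mm is 0.36, 17 mm is 0.34.

```bash
echo '[[0.6, 0, 0, 0.36, 0, 0, 0], [0.6, 0, 0, 0.36, 0, 0, 0], [0.6, 0, 0, 0.34, 0, 0, 0], [0.6, 0, 0, 0.2, 0, 0, 0], [0.6, 0, 0, 0, 0, 0, 0], [0.6, 0, 0, 0, 0, 0, 0], [0, 0, 0, 0, 0, 0, 0], [0, 0, 0, 0, 0, 0, 0], [0, 0, 0, 0, 0, 0, 0], [0, 0, 0, 0, 0, 0, 0], [0, 0, 0, 0, 0, 0, 0], [0, 0, 0, 0, 0, 0, 0]]' | python3 -m creep 42; python3 -c "from h import *;st()"
```

```text
clock: 7.9
tcp_pos: [467.5, -129.7, 56.3]
orientation: [[0.977, -0.213, 0.0], [-0.213, -0.977, -0.0], [0.0, 0.0, -1.0]]
wrist_force: [-1.4, 0.5, 1.0]
finger_gap: 0.224
grasp_force: 42.0
t 7.9 tcp [ 467.5 -129.7   56.3] yang -102.3 Rz [ 0. -0. -1.] tray xy 0.2 0.8 j [ 35.   9. -25. 116.   4.  56. -94.] F [-1.4  0.5  1. ] gap 0.224 g 41.99226262047887
```

Converted, -15 mm is -0.3, -13 mm is -0.26.

```bash
echo '[[0, 0, 0, -0.04, 0, 0, 0], [0, 0, 0, -0.1, 0, 0, 0], [0, 0, 0, -0.18, 0, 0, 0], [0, 0, 0, -0.26, 0, 0, 0], [0, 0, 0, -0.3, 0, 0, 0], [0, 0, 0, -0.3, 0, 0, 0], [0, 0, 0, -0.24, 0, 0, 0], [0, 0, 0, -0.16, 0, 0, 0], [0, 0, 0, -0.1, 0, 0, 0], [0, 0, 0, -0.04, 0, 0, 0], [0, 0, 0, 0, 0, 0, 0], [0, 0, 0, 0, 0, 0, 0]]' | python3 -m creep
python3 - <<'E'
from h import *
o=st(); d=grab('wrist'); save(d,'w4')
E
```

```text
clock: 9.1
tcp_pos: [467.0, -129.4, 141.5]
orientation: [[0.977, -0.213, -0.001], [-0.213, -0.977, 0.0], [-0.001, -0.0, -1.0]]
wrist_force: [-0.5, 0.1, -6.0]
finger_gap: 0.231
grasp_force: 42.0
t 9.1 tcp [ 467.  -129.4  141.5] yang -102.3 Rz [-0.001  0.    -1.   ] tray xy 0.3 1.3 j [ 36.   3. -25. 111.   1.  66. -91.] F [-0.5  0.1 -6. ] gap 0.231 g 41.98053566738963
```

View pics/w4.png

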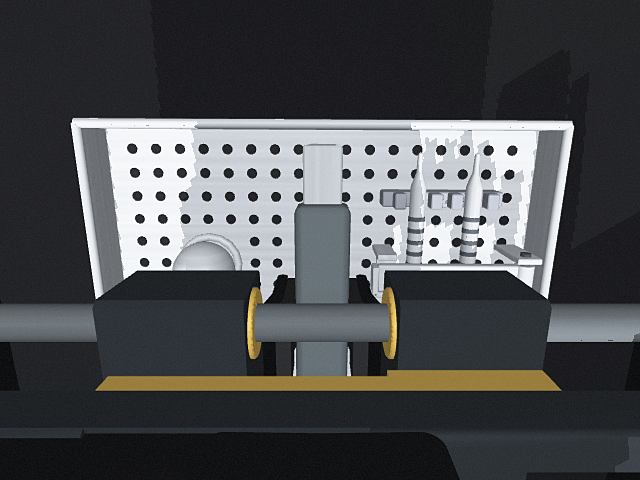

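The tray is up and level. The ball is in its pocket at (208,255), the bar is shut and the probes are in place. Now I'll carry it to the focus.

Converted, -12.8 mm is -0.256, -4.8 mm is -0.096.

```bash
echo '[[0, -0.016, -0.052, -0.02, 0, 0, 0], [0, -0.032, -0.102, -0.038, 0, 0, 0], [0, -0.05, -0.154, -0.058, 0, 0, 0], [0, -0.066, -0.204, -0.076, 0, 0, 0], [0, -0.082, -0.256, -0.096, 0, 0, 0], [0, -0.082, -0.256, -0.096, 0, 0, 0], [0, -0.082, -0.256, -0.096, 0, 0, 0], [0, -0.082, -0.256, -0.096, 0, 0, 0], [0, -0.082, -0.256, -0.096, 0, 0, 0], [0, -0.066, -0.204, -0.076, 0, 0, 0], [0, -0.05, -0.154, -0.058, 0, 0, 0], [0, -0.032, -0.102, -0.038, 0, 0, 0]]' | python3 -m creep; python3 -c "from h import *;st()"
```

```text
clock: 10.35
tcp_pos: [456.1, -11.0, 184.6]
orientation: [[0.977, -0.212, 0.0], [-0.212, -0.977, -0.0], [0.0, 0.0, -1.0]]
wrist_force: [1.0, 0.7, -4.9]
finger_gap: 0.223
grasp_force: 42.0
t 10.35 tcp [456.1 -11.  184.6] yang -102.2 Rz [ 0. -0. -1.] tray xy 113.4 37.9 j [  30.   -3.  -31.  111.   -2.   71. -102.] F [ 1.   0.7 -4.9] gap 0.223 g 41.98059545829892
```

Converted, -15.7 mm is -0.314, -12.9 mm is -0.258.

```bash
echo '[[0, -0.028, -0.086, -0.032, 0, 0, 0], [0, -0.056, -0.172, -0.064, 0, 0, 0], [0, -0.084, -0.258, -0.096, 0, 0, 0], [0, -0.102, -0.314, -0.118, 0, 0, 0], [0, -0.102, -0.314, -0.118, 0, 0, 0], [0, -0.102, -0.314, -0.118, 0, 0, 0], [0, -0.102, -0.314, -0.118, 0, 0, 0], [0, -0.102, -0.314, -0.118, 0, 0, 0], [0, -0.102, -0.314, -0.118, 0, 0, 0], [0, -0.074, -0.228, -0.086, 0, 0, 0], [0, -0.046, -0.144, -0.054, 0, 0, 0], [0, -0.028, -0.086, -0.032, 0, 0, 0]]' | python3 -m creep; echo '[[0, 0, 0, 0, 0, 0, 0], [0, 0, 0, 0, 0, 0, 0], [0, 0, 0, 0, 0, 0, 0]]' | python3 -m creep|head -2
python3 - <<'E'
from h import *
o=st(); d=grab('scene'); t=grab('top'); w=grab('wrist')
a=cv2.resize(d['pixels'][120:300,260:540],(560,360)); b=t['pixels'][220:400,100:420][:, :240]
c=cv2.resize(w['pixels'],(400,300))[60:300]
im=np.zeros((600,800,3),np.uint8); im[:360,:560]=a; im[:180,560:800]=b; im[360:600,:400]=c
cv2.imwrite('pics/end.png',im[...,::-1])
# lamp from both views
L=np.vstack([cloud(k).reshape(-1,3) for k in(d,t)]); L=L[np.isfinite(L[:,0])]
f=cloud(t).reshape(-1,3); f=f[(f[:,2]>17)&(f[:,2]<26)&(f[:,1]>380)&(f[:,1]<560)&(f[:,0]>400)&(f[:,0]<620)]
(c,r)=cv2.minEnclosingCircle(f[:,:2].astype(np.float32)); print('foot',c,r)
for n,k in(('scene',d),('top',t)):
    p=cloud(k); T=p.reshape(-1,3); h=T[(T[:,2]>245)&(T[:,1]>315)&(T[:,1]<400)&(T[:,0]>400)&(T[:,0]<600)]
    wv,V=np.linalg.eigh(np.cov(h.T)); print(n,'head x mid',(np.percentile(h[:,0],.5)+np.percentile(h[:,0],99.5))/2,'normal',V[:,0])
    q=T[(T[:,2]>190)&(T[:,2]<228)&(T[:,1]>140)&(T[:,1]<280)&(T[:,0]>330)&(T[:,0]<580)]; print(n,'tray pts +x half',len(q),q.mean(0) if len(q) else 0)
# wrist: ball and tray rim
P=np.array(o['tcp_pos']); R=np.array(o['orientation']); ex=-R[:,1]; g=P+19*-R[:,2]*1
pk=P+62*ex+np.array([0,0,18.5-56.3]); print('pocket est',pk,'pix',proj(w,pk),'focus a',np.array(c)-273*np.array([.17,.985]),'b',np.array(c)-273*np.array([.246,.97]))
E
```

```text
clock: 11.55
tcp_pos: [441.0, 138.4, 238.2]
orientation: [[0.977, -0.212, 0.0], [-0.212, -0.977, -0.0], [0.0, 0.0, -1.0]]
wrist_force: [0.9, 0.1, -6.0]
finger_gap: 0.22
grasp_force: 42.0
clock: 11.85
tcp_pos: [441.1, 136.8, 237.6]
t 11.85 tcp [441.1 136.8 237.6] yang -102.4 Rz [-0.001 -0.    -1.   ] tray xy 254.3 85.0 j [  23.   -5.  -41.  106.   -3.   78. -119.] F [-0.2  0.  -5.6] gap 0.225 g 41.9804410636425
foot (511.63629150390625, 465.830810546875) 74.57745361328125
scene head x mid 499.56675951285814 normal [0.23724825 0.8182627  0.52360235]
scene tray pts +x half 373 [470.98681891 206.79178164 201.59454894]
top head x mid 491.1924319184096 normal [0.17810129 0.77485082 0.60653618]
top tray pts +x half 128 [524.04983315 205.67100583 205.68287727]
pocket est [454.40461731 197.33876108 199.75115206] pix [[204.17696603 273.65333984]] focus a [465.2262915  196.92581055] b [444.4782915  201.02081055]
```

View pics/end.png

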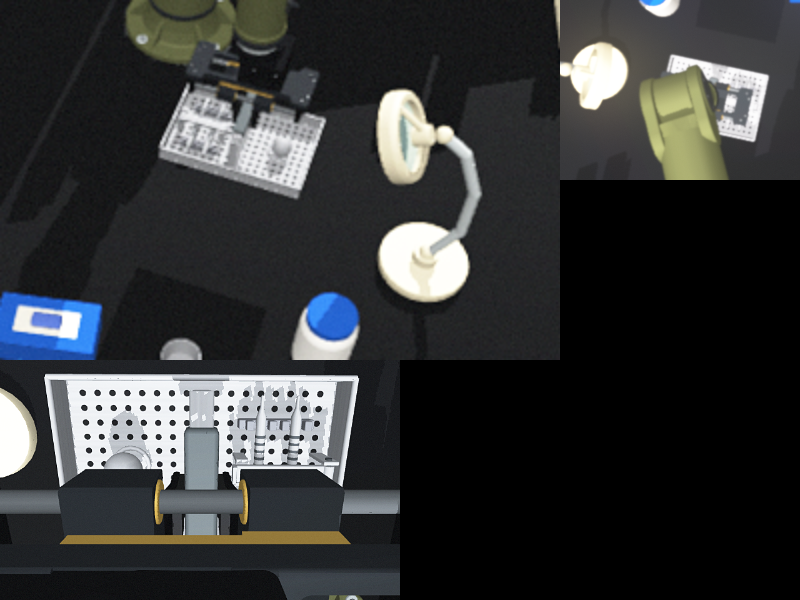

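The tray hangs level in front of the lens. The ball is in its pocket at (283,147) in the scene crop, the bar is shut at (285,465) in the wrist crop, and both probes are in. The pocket is within about 12 mm of either focus estimate, so I'll let it settle and hand in.

```bash
echo '[[0, 0, 0, 0, 0, 0, 0], [0, 0, 0, 0, 0, 0, 0], [0, 0, 0, 0, 0, 0, 0], [0, 0, 0, 0, 0, 0, 0], [0, 0, 0, 0, 0, 0, 0]]' | python3 -m creep; python3 -c "
from bench import job_done
print(job_done())"
```

```text
clock: 12.5
tcp_pos: [441.1, 137.7, 237.9]
orientation: [[0.977, -0.213, 0.0], [-0.213, -0.977, -0.0], [0.0, 0.0, -1.0]]
wrist_force: [-0.4, 0.5, -6.8]
finger_gap: 0.225
grasp_force: 42.0
the job is handed in; nothing more can be done
None
```

I shut the bar and carried the tray to the magnifier with the ball still in its pocket, then handed in at 12.5 s holding it level and still, with the ball about 12 mm or less from my estimates of the inspection point; no verdict was returned.

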